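# Load the orange reference bar into the bench gauge, home against the end stop

## Task

Take the orange reference bar from the rack and lay it in the V-groove of the bench gauge, in the open stretch in front of the overhanging measuring head. Then push it along the groove, under the head, until its end touches the end stop, and leave it lying there in the groove against the stop. Do not knock the head, and leave everything else where it is.

Things in the scene. Friction and masses are not known exactly. Their poses are not given: they have to be found in the camera images.
- bar_orange: The bar to load: orange coated aluminium, about 0.24 kg, 30 mm in diameter and 120 mm long, flat square-cut ends. Origin at its centre (on the axis, half way along), x axis along the bar; it may lie rolled about x, and its two ends are alike. It starts in any of the rack's three places, its axis 50 mm above the table. It slides in the groove at a push of 1 to 6 N.
- rack: Rack fixed to the table: black plate 130 mm (x) by 235 mm (y), 12 mm thick; origin on the table below its centre. Three places at y = -75, 0, +75 mm; in each a bar lies along the rack's x on two grey V-saddles, 12 mm thick, at x = -42 and +42 mm, tops 45 mm above the table. Between the saddles the bar is free at the sides and below.
- gauge: Bench gauge fixed to the table. Origin on the table under the groove's axis, at the end stop's face; x = direction of pushing, towards the stop; z up. Grey base plate 120 mm wide, 10 mm thick. Aluminium V-groove rail (90 degrees, 28 mm over its lips, lips 50 mm above the table) from x = -300 mm to the stop at x = 0. White housing 170 mm wide, 200 mm high, at x = 20 to 160 mm.
- open (a point): Point on the axis of a bar lying in the open stretch of the groove: x = -225 mm of the gauge, 58.7 mm above the table. Axes as the gauge. A bar in the groove has its axis at this height, its top at 73.7 mm, and is 1 mm wider than the rail on each side, so fingers can straddle the rail.
- home (a point): Centre of a bar that is home: x = -60 mm of the gauge, 58.7 mm above the table; its rear end is then at x = -120 mm. Axes as the gauge.
- head: Measuring head fixed over the groove; origin and axes as the gauge. Blue lip 38 mm wide: x = -130 to -68 mm, 92 to 100 mm above the table; white part 48 mm wide: x = -70 mm to the housing, 92 to 167 mm high. Open below on both sides. A bar that is home ends 10 mm inside the lip's edge, so the finger pushing it must reach in under the lip slantwise. Not to be knocked.
- stop: The end stop: dark steel block 44 mm wide, from 10 to 80 mm above the table, its flat face at x = 0 of the gauge, rigid. Same origin and axes as the gauge.
- bar_blue: Blue bar, to be left in the rack; 30 mm in diameter and 120 mm long, flat square-cut ends. Origin at its centre (on the axis, half way along), x axis along the bar; it may lie rolled about x, and its two ends are alike.
- bar_grey: Dark grey steel bar, to be left in the rack; 30 mm in diameter and 120 mm long, flat square-cut ends. Origin at its centre (on the axis, half way along), x axis along the bar; it may lie rolled about x, and its two ends are alike.
- bottle: White bottle with blue cap, 60 mm in diameter, 150 mm high, standing loose; origin at the centre of its underside. Leave alone.
- jar: Amber jar, 52 mm in diameter, 70 mm high, standing loose; origin at the centre of its underside. Leave alone.
- mug: Blue mug, 80 mm in diameter, 90 mm high, standing loose; origin at the centre of its underside. Leave alone.
- screwdriver: Screwdriver with a yellow handle lying loose on the table. Leave alone.
- brush: Wooden brush lying loose on the table. Leave alone.
Things that resemble listed ones, but are neither listed nor needed, are in the scene too. Of the things shaped like the bar_orange, the orange one is meant.

How it is judged:
On the way, in this order (a step that is already met when the one before it is completed fails the run):
1. the orange bar lies along the V-groove, its front end still more than 40 mm short of the stop (y of bar_orange in the frame of gauge between -0.004 and 0.004 m and z of bar_orange in the frame of gauge between 0.0547 and 0.0627 m and angle between the x axis of bar_orange and the x axis of gauge, either way round below 0.06 rad and x of bar_orange in the frame of gauge between -0.26 and -0.1 m), for 0.2 s.
2. the bar's end touches the end stop (contact force between bar_orange and stop above 0.3 N), for 0.04 s.
At the end, for the whole second after the job is handed in: The orange bar lies at rest and released in the V-groove (axis within 4 mm sideways and in height and 0.06 rad of the groove), its end within 2.5 mm of the end stop (y of bar_orange in the frame of gauge between -0.004 and 0.004 m and z of bar_orange in the frame of gauge between 0.0547 and 0.0627 m and angle between the x axis of bar_orange and the x axis of gauge, either way round below 0.06 rad and x of bar_orange in the frame of gauge between -0.0625 and -0.057 m and linear speed of bar_orange below 0.01 m/s and contact force between bar_orange and the fingers below 0.1 N); the robot touches nothing.
It fails at once if the measuring head is knocked (more than 5 N) (contact force between head and anything else above 5 N).
It fails at once if another bar is moved more than 15 mm (distance of any of bar_blue, bar_grey from where it was at the start of the episode above 0.015 m).
It fails at once if a bystander is moved more than 20 mm (distance of any of bottle, jar, mug, screwdriver, brush from where it was at the start of the episode above 0.02 m).
It also fails if it takes over 61 s, if anything falls off the work surface, if the arm or the gripper's body presses on something with over 40 N, if the wrist force passes 120 N, or if a joint passes its speed limit or range.

## Robot

A 6-joint arm with a two-finger parallel gripper is mounted at the origin on the work surface. World frame = base frame: x ahead of the robot, y to its left, z up, the work surface at z = 0. Lengths are in m, angles in rad, forces in N, time in s.
With the tool pointing down it reaches from about 0.375 to 0.975 m from the base axis. Payload 3.8 kg.
Tool frame: the origin (TCP) lies at the very end of the fingers, on their centre line; the grasp point (between the pads) lies 19 mm behind it (bot.grip_point_offset is the distance from the TCP to the grasp point, in m); z points along the fingers, x is the direction in which the jaws open and shut, and the axes are right-handed (so a half turn about z gives the same grasp; the last joint's range is limited). The gripper opens to 85 mm and grips with 20 to 120 N. Pads are 22 mm wide; open, the fingers measure 114 mm over their backs; the gripper's body (76 mm by 85 mm) begins 54 mm behind the grasp point. The pads swing forward as they close: fully open they stand 13 mm farther back than shut.
Start: joints at [1.254, 0.264, 1.604, -0, 1.274, -0.037], TCP at [0.186, 0.649, 0.231] pointing down, gripper open.
Joint ranges: [-2.63, 2.63], [-0.94, 2.18], [0.31, 2.57], [-1.31, 4.45], [0, 2.66], [-2.55, 2.55]. Speed limits (rad/s): [2.57, 2.57, 3.14, 3.14, 3.14, 3.14].

## Interface

Orientations are given as a rotation vector (axis times angle).
In Python, from workcell import bot, read_camera gives the robot as it stands.
- The arm moves only by the tool arm_command, never from a script. Its argument "rows" is a list of rows, each an object with "delta_rot": the turn, a rotation vector about the tool's x, y, z in rad, a list of three; "xyz": the shift along the tool's x, y, z in m, a list of three; "gripper": the finger opening in m, from 0 to 0.0854. A call has 1 to 12 rows; each row shifts and turns the commanded pose from where the row before left it, along the tool's axes as they then stand; what a row does not reach is not made up. A row lasts 1/10 s, in which the tool goes at most 50 mm and 8.59 degrees, less where a joint would pass 70% of its speed; a pose out of reach is approached as far as the arm can. A call is refused whole if a number of a shift passes 0.05 or a number of a turn 0.15, either way. A call with a gripper value outside its range is refused whole. The fingers move at their own pace and stop on an object; "force" is the grip in N (left out, the last holds). Time passes only in rows, so rows that do not move let the fingers close. It gives the time, the measured TCP pose, the force and the opening at its end, in the units of the state.
- bot.read_state(): the state, without advancing time (a new reading comes with each control period).
- read_camera(name): name is "scene" or "side" or "wrist"; returns a dict with "pixels" (420x560x3 uint8, red, green, blue), "range_z" (420x560 float32, m along the optical axis (not along the pixel's ray), 0 where there is no reading), "intrinsics" (3x3 intrinsics, pixels), "camera_from_world" (4x4, takes a point from world to camera coordinates). Camera axes: x right, y up, looking along -z (the intrinsics and any distortion apply to the point x, -y, -z); pixel columns grow to the right and rows downward; lengths in m; the calibration is good to about 2 mm. A picture is of the moment at which its call begins.
- bot.finish_job(): hands the job in, once; it reports no verdict.
The state is a dict: "time": time; "q": joint angles; "joint_vel": joint speeds; "joint_torque": joint torques, N m; "tool_pos": TCP position; "tcp_rot": TCP orientation; "wrist_force": force on the tool from outside, world axes, zero at the start; "torque": the same for the moment, N m; "width": opening from 0.0 (shut) to 1.0 (fully open).
Only numpy, scipy, OpenCV 4.12 (cv2) and the standard library are available. Lean on these libraries where they do the work, as an engineer would, in place of code of your own. Each camera call takes 0.05 s, during which the arm holds its last target.

## Working session

There is one attempt and no reset: what is moved stays moved. The work goes in short steps, Python scripts to look and compute and a tool call to move; the robot and the scene stay as the last step left them, time stands still between calls to the robot, and variables do not carry over. Pictures are saved under pics/ and viewed, and the job is handed in when it is done.

Besides the shell and the picture viewer there is one more tool, called after "Emit:" as name([rows], argument=value, ...), one row to a line, values as JSON. arm_command: Moves the arm, as the interface text tells. Its arguments: {"type":"object","properties":{"rows":{"type":"array","items":{"type":"object","properties":{"delta_rot":{"type":"array","items":{"type":"number"}},"xyz":{"type":"array","items":{"type":"number"}},"gripper":{"type":"number"}}}},"force":{"type":"number"}},"required":["rows"]}

```bash
ls; mkdir -p pics; python3 - <<'E'
from workcell import bot, read_camera
import cv2,numpy as np,pickle
print(bot.read_state(), bot.grip_point_offset)
for n in ("scene","side","wrist"):
    c=read_camera(n); pickle.dump(c,open(f"{n}0.pkl","wb"))
    cv2.imwrite(f"pics/{n}0.png",c["pixels"][:,:,::-1]); print(n,c["intrinsics"].tolist(),c["camera_from_world"].round(4).tolist())
E
```

```text
pics
{'time': 0.0, 'q': array([ 1.25411302e+00,  2.64774655e-01,  1.60538721e+00, -6.20300475e-07,
        1.27368175e+00, -3.68986849e-02]), 'joint_vel': array([-1.40542400e-04,  1.49592178e-03,  1.37801632e-03,  7.53087325e-04,
        2.55067312e-05,  1.16316701e-03]), 'joint_torque': array([-3.35367531e-04, -5.15115988e+01, -3.67305315e+01, -3.70197859e-04,
        1.30731976e-02, -6.92691238e-07]), 'tool_pos': array([0.1861734 , 0.64805632, 0.2299404 ]), 'tcp_rot': array([ 2.5084606 ,  1.88921518, -0.00289921]), 'wrist_force': array([-0.09195144, -0.46908649,  0.11096685]), 'torque': array([-0.03489899,  0.01292821, -0.04692572]), 'width': 0.9974433469319776} 0.0187
scene [[495.7196143809483, 0.0, 274.0356982662009], [0.0, 495.7196143809483, 214.86755976306515], [0.0, 0.0, 1.0]] [[-0.2502, 0.9682, -0.0071, 0.2689], [-0.6331, -0.1581, 0.7578, 0.2895], [0.7325, 0.1941, 0.6525, -1.8186], [0.0, 0.0, 0.0, 1.0]]
side [[476.5348623181413, 0.0, 284.6062355761713], [0.0, 476.5348623181413, 215.73019266422747], [0.0, 0.0, 1.0]] [[0.776, -0.6307, 0.0017, -0.5124], [0.464, 0.5728, 0.6757, -0.246], [-0.4271, -0.5236, 0.7372, -1.1677], [0.0, 0.0, 0.0, 1.0]]
wrist [[331.84007276063636, 0.0, 279.8415791166727], [0.0, 331.84007276063636, 207.29771584194998], [0.0, 0.0, 1.0]] [[0.276, 0.9612, -0.0025, -0.6733], [-0.9275, 0.2656, -0.2631, 0.0353], [-0.2522, 0.0749, 0.9648, -0.3781], [0.0, 0.0, 0.0, 1.0]]
```

View pics/scene0.png

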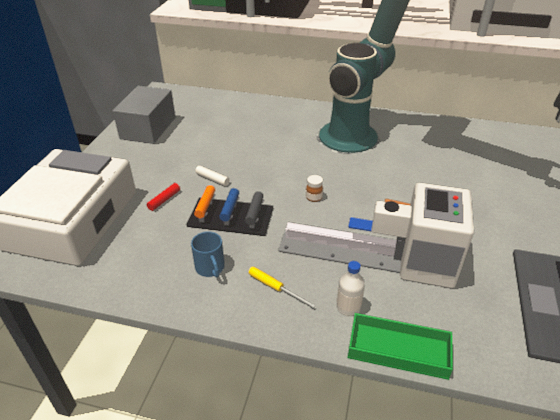

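View pics/side0.png

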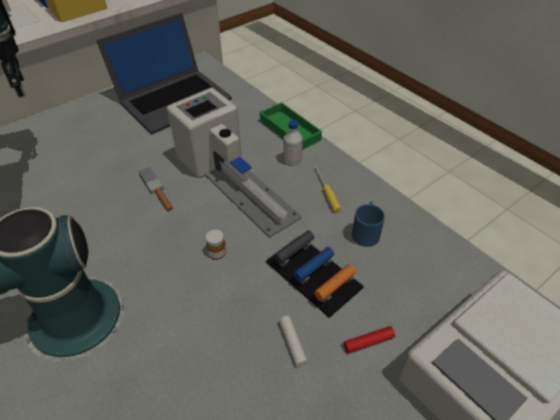

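View pics/wrist0.png

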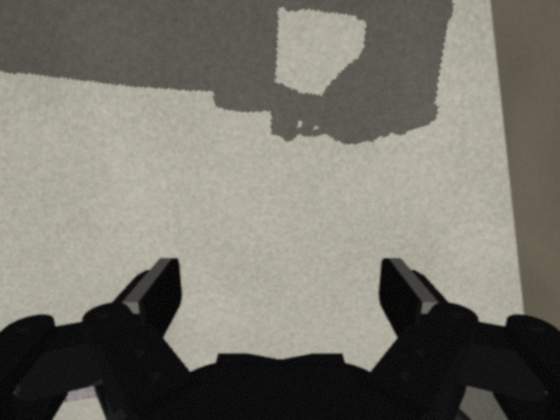

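The scene image shows the orange bar in the rack's left place at (205,202), with blue (230,205) and grey (254,208) beside it. The gauge rail runs from (285,235) to (405,250), with the lip at (360,224). Next I measure positions.

```bash
cat > h.py <<'E'
import numpy as np,cv2,pickle
def pts(c,mask=None):
    K=c["intrinsics"];T=np.linalg.inv(c["camera_from_world"]);d=c["range_z"]
    v,u=np.mgrid[0:d.shape[0],0:d.shape[1]]
    P=np.stack([(u-K[0,2])/K[0,0]*d,-(v-K[1,2])/K[1,1]*d,-d],-1)
    W=P@T[:3,:3].T+T[:3,3]
    W[d==0]=np.nan
    return W
def ray(c,uv,z):
    K=c["intrinsics"];T=np.linalg.inv(c["camera_from_world"]);uv=np.atleast_2d(uv).astype(float)
    D=np.stack([(uv[:,0]-K[0,2])/K[0,0],-(uv[:,1]-K[1,2])/K[1,1],-np.ones(len(uv))],-1)@T[:3,:3].T
    o=T[:3,3]; s=(z-o[2])/D[:,2]
    return o+D*s[:,None]
def proj(c,P):
    K=c["intrinsics"];T=c["camera_from_world"];P=np.atleast_2d(P);q=P@T[:3,:3].T+T[:3,3]
    return np.stack([K[0,0]*q[:,0]/-q[:,2]+K[0,2],K[1,1]*-q[:,1]/-q[:,2]+K[1,2]],-1)
def masks(c):
    h=cv2.cvtColor(c["pixels"],cv2.COLOR_RGB2HSV);H,S,V=[h[...,i].astype(int) for i in range(3)]
    return dict(orange=(H>=5)&(H<=15)&(S>190)&(V>90),blue=(H>100)&(H<125)&(S>140)&(V>60))
E
python3 - <<'E'
from h import *
for n in("scene","side"):
    c=pickle.load(open(n+"0.pkl","rb"));W=pts(c);print(n,"cam",np.linalg.inv(c["camera_from_world"])[:3,3])
    for k,m in masks(c).items():
        nn,l,st,ce=cv2.connectedComponentsWithStats(m.astype(np.uint8))
        for i in range(1,nn):
            if st[i,4]>60:
                w=W[l==i];w=w[~np.isnan(w[:,0])]
                if len(w)<10: continue
                mu=np.median(w,0);p=w[:,:2]-w[:,:2].mean(0);U,S,V=np.linalg.svd(p,full_matrices=False)
                print(k,st[i],mu.round(3),"zmax",np.percentile(w[:,2],[5,50,95]).round(3),"dir",V[0].round(3),"ext",np.ptp(p@V[0]).round(3),np.ptp(p@V[1]).round(3))
    im=c["pixels"]
    box=(180,165,300,140) if n=="scene" else (150,80,250,240)
    x,y,w,h=box
    cv2.imwrite(f"pics/crop_{n}.png",cv2.resize(im[y:y+h,x:x+w],None,fx=2.5,fy=2.5,interpolation=cv2.INTER_CUBIC)[:,:,::-1])
E
```

```text
scene cam [1.58268169 0.13833225 0.96914832]
orange [194 186  21  32 194] [ 0.563 -0.34   0.059] zmax [0.041 0.059 0.066] dir [ 1.    -0.002] ext 0.119 0.053
blue [ 0  0 10 29 68] [-0.063 -1.373  0.318] zmax [0.28  0.318 0.35 ] dir [0.999 0.04 ] ext 0.085 0.017
blue [   0    0   80  193 6729] [-0.038 -1.372 -0.065] zmax [-0.292 -0.065  0.221] dir [1.    0.001] ext 0.557 0.038
blue [221 189  17  26 178] [ 0.539 -0.272  0.064] zmax [0.06  0.064 0.067] dir [0.999 0.049] ext 0.117 0.024
blue [349 218  23  13 217] [0.589 0.108 0.1  ] zmax [0.096 0.1   0.103] dir [0.034 0.999] ext 0.057 0.037
blue [349 261  11  12 102] [0.793 0.113 0.15 ] zmax [0.14  0.15  0.153] dir [ 0.986 -0.168] ext 0.026 0.025
side cam [ 0.01304053 -0.79359263  1.0279514 ]
blue [ 105   21   88   72 3839] [0.65  0.784 0.128] zmax [0.049 0.128 0.202] dir [-1.    -0.001] ext 0.304 0.072
blue [231 158  20  15 159] [0.578 0.103 0.101] zmax [0.097 0.101 0.104] dir [-0.01 -1.  ] ext 0.059 0.035
blue [296 248  37  32 422] [ 0.526 -0.281  0.063] zmax [0.053 0.063 0.067] dir [-0.998 -0.059] ext 0.118 0.026
```

View pics/crop_scene.png

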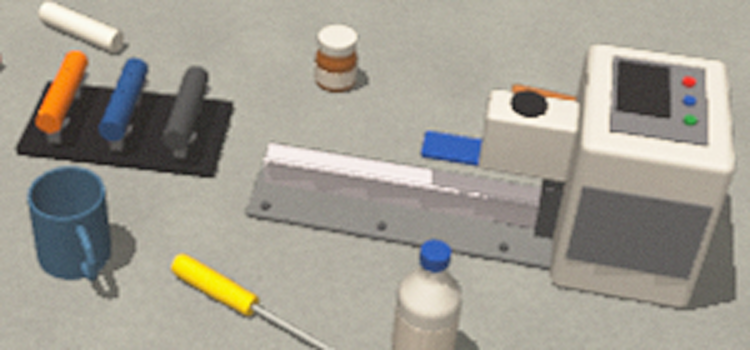

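View pics/crop_side.png

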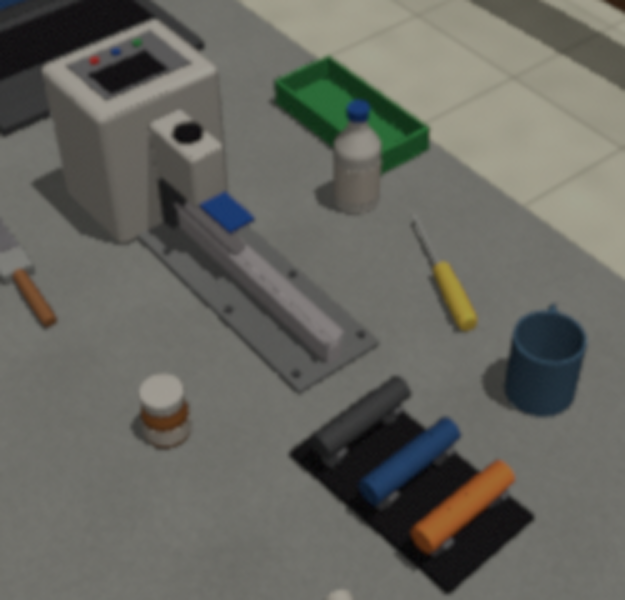

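```bash
python3 - <<'E'
from h import *
for n in("scene","side"):
    c=pickle.load(open(n+"0.pkl","rb"));W=pts(c)
    roi=(W[...,0]>.45)&(W[...,0]<.72)&(W[...,1]>-.2)&(W[...,1]<.30)
    for nm,a,b in(("rail",.040,.054),("base",.006,.015),("lip",.095,.105),("headwhite",.155,.175),("housetop",.19,.21)):
        m=roi&(W[...,2]>a)&(W[...,2]<b)
        if nm=="housetop": m=(W[...,0]>.4)&(W[...,0]<.8)&(W[...,1]>0)&(W[...,1]<.5)&(W[...,2]>a)&(W[...,2]<b)
        p=W[m]; 
        if len(p)<20: continue
        r=cv2.minAreaRect((p[:,:2]*1000).astype(np.float32))
        print(n,nm,len(p),"z",np.median(p[:,2]).round(4),[np.round(x,1) for x in r], cv2.boxPoints(r).round(0).tolist())
        # centre line by y bins
        if nm in("rail",):
            for y0 in np.arange(-.15,.2,.03):
                q=p[(p[:,1]>y0)&(p[:,1]<y0+.03)]
                if len(q)>5: print("   y",round(y0+.015,3),np.percentile(q[:,0],[2,50,98]).round(4),len(q))
    h=cv2.cvtColor(c["pixels"],cv2.COLOR_RGB2HSV)
    m=(h[...,0]>3)&(h[...,0]<18)&(h[...,1]>150)&(W[...,2]>.04)&(W[...,2]<.075)&(W[...,1]<-.2)
    p=W[m];r=cv2.minAreaRect((p[:,:2]*1000).astype(np.float32));print(n,"orange",len(p),r)
    m=(W[...,2]>.055)&(W[...,2]<.075)&(W[...,1]<-.1)&(W[...,1]>-.4)&(W[...,0]>.45)&(W[...,0]<.62)
    nn,l,st,ce=cv2.connectedComponentsWithStats(m.astype(np.uint8))
    for i in range(1,nn):
        if st[i,4]>30:
            p=W[l==i]; t=p[p[:,2]>np.percentile(p[:,2],60)]
            r=cv2.minAreaRect((p[:,:2]*1000).astype(np.float32)); print("  bar",st[i,4],[np.round(x,1) for x in r],"ztop",np.percentile(p[:,2],95).round(4),"med top",np.median(t,0).round(4))
E
```

```text
scene rail 920 z 0.0461 [array([578.9,  54.4]), array([512.8, 118.3]), np.float64(80.2)] [[477.0, -188.0], [593.0, -208.0], [681.0, 297.0], [564.0, 317.0]]
   y -0.075 [0.5686 0.5764 0.5969] 66
   y -0.045 [0.5686 0.5771 0.5953] 70
   y -0.015 [0.5678 0.5755 0.5968] 72
   y 0.015 [0.5679 0.5765 0.597 ] 74
   y 0.045 [0.5677 0.5766 0.5963] 71
   y 0.075 [0.5689 0.5763 0.5984] 69
   y 0.105 [0.5694 0.5767 0.5961] 76
   y 0.135 [0.5677 0.5759 0.5961] 66
   y 0.165 [0.5691 0.5764 0.5963] 79
   y 0.195 [0.5673 0.5763 0.602 ] 76
scene base 2313 z 0.0108 [array([579.3,  49.4]), array([257.7, 497.3]), np.float64(0.5)] [[448.0, 297.0], [453.0, -200.0], [710.0, -198.0], [706.0, 299.0]]
scene lip 415 z 0.1001 [array([617.1, 189.6]), array([242. ,  59.5]), np.float64(65.6)] [[540.0, 92.0], [594.0, 67.0], [694.0, 287.0], [640.0, 312.0]]
scene headwhite 757 z 0.1668 [array([612.7, 209.9]), array([175.3, 120.2]), np.float64(24.2)] [[508.0, 229.0], [557.0, 119.0], [717.0, 191.0], [668.0, 301.0]]
scene housetop 2651 z 0.2015 [array([584.1, 298.3]), array([139.8, 173.2]), np.float64(89.8)] [[497.0, 22
[... 1505 characters left out ...]
.0, 180.0], [616.0, 113.0], [663.0, 233.0], [494.0, 300.0]]
side housetop 1633 z 0.2014 [array([578.6, 296.4]), array([171.5, 143.8]), np.float64(0.3)] [[492.0, 368.0], [493.0, 224.0], [665.0, 225.0], [664.0, 369.0]]
side orange 543 ((535.2980346679688, -350.1948547363281), (122.12904357910156, 30.64826774597168), 4.077108860015869)
  bar 403 [array([ 529.8, -200.6]), array([120.6,  29.2]), np.float64(4.0)] ztop 0.0673 med top [ 0.5282 -0.2005  0.0655]
  bar 438 [array([ 532.1, -275.5]), array([122.9,  29.3]), np.float64(3.4)] ztop 0.0674 med top [ 0.5265 -0.2752  0.0656]
  bar 474 [array([ 536. , -350.2]), array([123.5,  30.6]), np.float64(4.2)] ztop 0.0677 med top [ 0.5347 -0.3505  0.0657]
```

```bash
cat >> h.py <<'E'
from scipy.spatial.transform import Rotation as R
def tool(s):
    return np.array(s["tool_pos"]),R.from_rotvec(s["tcp_rot"]).as_matrix()
def goal(s,p,Rg):
    """shift in tool axes and rotvec in tool axes"""
    p0,R0=tool(s)
    print("tcp",p0.round(4),"x",R0[:,0].round(3),"z",R0[:,2].round(3),"t",s["time"],"w",round(s["width"]*85.4,1),"F",np.round(s["wrist_force"],1),"q",np.round(s["q"],2))
    print("shift tool",(R0.T@(np.array(p)-p0)).round(4),"world",(np.array(p)-p0).round(4),"rot",R.from_matrix(R0.T@Rg).as_rotvec().round(4))
def down(yaw):
    c,s=np.cos(yaw),np.sin(yaw); return np.array([[c,s,0],[s,-c,0],[0,0,-1.]])
E
python3 - <<'E'
from h import *
from workcell import bot
s=bot.read_state();p,R0=tool(s);c=pickle.load(open("wrist0.pkl","rb"))
T=np.linalg.inv(c["camera_from_world"]);print("cam in tool",R0.T@(T[:3,3]-p),"look",R0.T@-T[:3,2],"up",R0.T@T[:3,1])
goal(s,[.5375,-.348,.26],down(np.radians(94)))
E
```

```text
cam in tool [-0.0004592  -0.06549618 -0.14215255] look [-6.22091948e-04  2.63169631e-01  9.64749376e-01] up [-3.88188515e-04 -9.64749553e-01  2.63169429e-01]
tcp [0.1862 0.6482 0.2302] x [ 0.276  0.961 -0.002] z [-0.001 -0.002 -1.   ] t 0.15 w 85.2 F [-0.2 -0.1 -1.1] q [ 1.25  0.26  1.61  0.    1.27 -0.04]
shift tool [-0.8605  0.6127 -0.0283] world [ 0.3513 -0.9962  0.0298] rot [-0.0004  0.0018 -0.3496]
```

Emit:
arm_command([
  {"xyz":[-0.036,0.0255,-0.002],"gripper":0.056},
  {"xyz":[-0.036,0.0255,-0.002]},
  {"xyz":[-0.036,0.0255,-0.002]},
  {"xyz":[-0.036,0.0255,-0.002]},
  {"xyz":[-0.036,0.0255,-0.002]},
  {"xyz":[-0.036,0.0255,-0.002]},
  {"xyz":[-0.036,0.0255,-0.002]},
  {"xyz":[-0.036,0.0255,-0.002]},
  {"xyz":[-0.036,0.0255,-0.002]},
  {"xyz":[-0.036,0.0255,-0.002]},
  {"xyz":[-0.036,0.0255,-0.002]},
  {"xyz":[-0.036,0.0255,-0.002]},
])

```text
invalid input
```

Emit:
arm_command([
  {"xyz":[-0.036,0.0255,0]},
  {"xyz":[-0.036,0.0255,0]},
  {"xyz":[-0.036,0.0255,0]},
  {"xyz":[-0.036,0.0255,0]},
  {"xyz":[-0.036,0.0255,0]},
  {"xyz":[-0.036,0.0255,0]},
  {"xyz":[-0.036,0.0255,0]},
  {"xyz":[-0.036,0.0255,0]},
  {"xyz":[-0.036,0.0255,0]},
  {"xyz":[-0.036,0.0255,0]},
  {"xyz":[-0.036,0.0255,0]},
  {"xyz":[0,0,0]},
])

```text
invalid input
```

Emit:
arm_command([
  {"delta_rot":[0,0,-0.12]},
  {"delta_rot":[0,0,-0.12]},
  {"delta_rot":[0,0,-0.11]},
  {"xyz":[0,0,0]},
  {"xyz":[0,0,0]},
])

```text
invalid input
```

```bash
python3 - <<'E'
from h import *
from workcell import bot,read_camera
c=read_camera("wrist");pickle.dump(c,open("wrist1.pkl","wb"));cv2.imwrite("pics/wrist1.png",c["pixels"][:,:,::-1])
goal(bot.read_state(),[.5375,-.348,.26],down(np.radians(94)))
E
```

```text
tcp [0.1863 0.6483 0.2304] x [ 0.276  0.961 -0.001] z [-0.    -0.001 -1.   ] t 0.2 w 85.5 F [ 0.6 -0.3 -0.3] q [ 1.25  0.26  1.6  -0.    1.27 -0.04]
shift tool [-0.8606  0.6127 -0.0283] world [ 0.3512 -0.9963  0.0296] rot [-3.000e-04  1.500e-03 -3.496e-01]
```

View pics/wrist1.png

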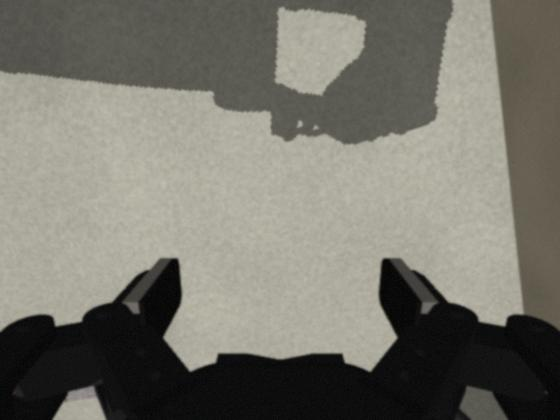

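The arm hasn't moved. Every row apparently needs all three fields, so I'll test with one full row.

Emit:
arm_command([
  {"xyz":[-0.036,0.0255,-0.002],"delta_rot":[0,0,0],"gripper":0.056},
])

```text
time: 0.3
tool_pos: [0.1997, 0.6096, 0.2317]
tcp_rot: [-2.506, -1.893, 0.001]
wrist_force: [1.0, -0.7, 0.5]
width: 0.86
```

Emit:
arm_command([
  {"xyz":[-0.036,0.0255,-0.002],"delta_rot":[0,0,0],"gripper":0.056},
  {"xyz":[-0.036,0.0255,-0.002],"delta_rot":[0,0,0],"gripper":0.056},
  {"xyz":[-0.036,0.0255,-0.002],"delta_rot":[0,0,0],"gripper":0.056},
  {"xyz":[-0.036,0.0255,-0.002],"delta_rot":[0,0,0],"gripper":0.056},
  {"xyz":[-0.036,0.0255,-0.002],"delta_rot":[0,0,0],"gripper":0.056},
  {"xyz":[-0.036,0.0255,-0.002],"delta_rot":[0,0,0],"gripper":0.056},
  {"xyz":[-0.036,0.0255,-0.002],"delta_rot":[0,0,0],"gripper":0.056},
  {"xyz":[-0.036,0.0255,-0.002],"delta_rot":[0,0,0],"gripper":0.056},
  {"xyz":[-0.036,0.0255,-0.002],"delta_rot":[0,0,0],"gripper":0.056},
  {"xyz":[-0.036,0.0255,-0.002],"delta_rot":[0,0,0],"gripper":0.056},
  {"xyz":[-0.036,0.0255,-0.002],"delta_rot":[0,0,0],"gripper":0.056},
  {"xyz":[-0.036,0.0255,-0.002],"delta_rot":[0,0,0],"gripper":0.056},
])

```text
time: 1.5
tool_pos: [0.3758, 0.1057, 0.2575]
tcp_rot: [2.509, 1.89, 0.001]
wrist_force: [1.0, 0.3, -0.0]
width: 0.656
```

Emit:
arm_command([
  {"xyz":[-0.036,0.0255,0],"delta_rot":[0,0,0],"gripper":0.056},
  {"xyz":[-0.036,0.0255,0],"delta_rot":[0,0,0],"gripper":0.056},
  {"xyz":[-0.036,0.0255,0],"delta_rot":[0,0,0],"gripper":0.056},
  {"xyz":[-0.036,0.0255,0],"delta_rot":[0,0,0],"gripper":0.056},
  {"xyz":[-0.036,0.0255,0],"delta_rot":[0,0,0],"gripper":0.056},
  {"xyz":[-0.036,0.0255,0],"delta_rot":[0,0,0],"gripper":0.056},
  {"xyz":[-0.036,0.0255,0],"delta_rot":[0,0,0],"gripper":0.056},
  {"xyz":[-0.036,0.0255,0],"delta_rot":[0,0,0],"gripper":0.056},
  {"xyz":[-0.036,0.0255,0],"delta_rot":[0,0,0],"gripper":0.056},
  {"xyz":[-0.036,0.0255,0],"delta_rot":[0,0,0],"gripper":0.056},
  {"xyz":[0,0,0],"delta_rot":[0,0,0],"gripper":0.056},
])

```text
time: 2.6
tool_pos: [0.5222, -0.3138, 0.2562]
tcp_rot: [2.512, 1.885, -0.002]
wrist_force: [0.2, -0.2, -0.5]
width: 0.659
```

Emit:
arm_command([
  {"xyz":[0,0,0],"delta_rot":[0,0,-0.12],"gripper":0.056},
  {"xyz":[0,0,0],"delta_rot":[0,0,-0.12],"gripper":0.056},
  {"xyz":[0,0,0],"delta_rot":[0,0,-0.11],"gripper":0.056},
  {"xyz":[0,0,0],"delta_rot":[0,0,0],"gripper":0.056},
  {"xyz":[0,0,0],"delta_rot":[0,0,0],"gripper":0.056},
])

```text
time: 3.1
tool_pos: [0.5212, -0.3084, 0.2572]
tcp_rot: [-2.144, -2.295, -0.0]
wrist_force: [0.0, 0.2, 0.1]
width: 0.657
```

```bash
python3 - <<'E'
from h import *
from workcell import bot,read_camera
c=read_camera("wrist");pickle.dump(c,open("wrist1.pkl","wb"));cv2.imwrite("pics/wrist1.png",c["pixels"][:,:,::-1])
goal(bot.read_state(),[.5375,-.348,.26],down(np.radians(94)))
E
```

```text
tcp [ 0.5213 -0.3085  0.2573] x [-0.068  0.998  0.   ] z [-0.  0. -1.] t 3.15 w 56.3 F [1.4 0.4 0.8] q [-0.58  0.12  1.73  0.    1.3  -2.21]
shift tool [-0.0405  0.0135 -0.0027] world [ 0.0162 -0.0395  0.0027] rot [-0.0001 -0.0002 -0.0015]
```

View pics/wrist1.png

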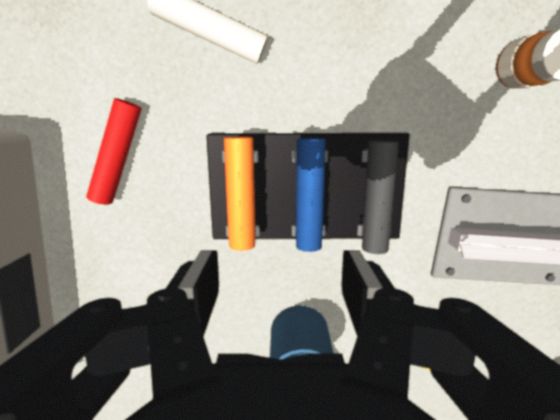

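The wrist view shows the orange bar from (240,137) to (242,250), with blue at x=310 and grey at x=380. I'll refine the pose with rays and depth.

```bash
python3 - <<'E'
from h import *
from workcell import bot
c=pickle.load(open("wrist1.pkl","rb"));W=pts(c)
h=cv2.cvtColor(c["pixels"],cv2.COLOR_RGB2HSV)
m=(h[...,0]>5)&(h[...,0]<22)&(h[...,1]>150)&(h[...,2]>120); m[:,:200]=0;m[:,280:]=0;m[:120]=0
p=W[m];p=p[~np.isnan(p[:,0])]
r=cv2.minAreaRect((p[:,:2]*1000).astype(np.float32));print("depth",len(p),r,np.percentile(p[:,2],[5,50,95]))
v,u=np.nonzero(m)
for z in(.05,):
    q=ray(c,np.stack([u,v],1),z)
    # side silhouettes: per-row midpoints at axis height
    mid=[]
    for vv in range(150,240,5):
        uu=np.nonzero(m[vv])[0]
        if len(uu): mid.append(ray(c,[[ (uu[0]+uu[-1])/2,vv]],z)[0])
    mid=np.array(mid);f=np.polyfit(mid[:,0],mid[:,1],1);print("axis yaw",np.degrees(np.arctan(f[0])),"y at .5375",np.polyval(f,.5375),mid[0],mid[-1])
    print("ends x at top z=.065 / .05:",[ray(c,[[241,vv]],zz)[0].round(4).tolist() for vv in(v.min(),v.max()) for zz in(.05,.065)])
# rack plate
m2=(W[...,2]>.006)&(W[...,2]<.016)&(h[...,2]<60)&(W[...,1]<-.12);
mm=m2.copy();mm[260:]=0
p=W[mm];r=cv2.minAreaRect((p[:,:2]*1000).astype(np.float32));print("rack",len(p),r)
# mug
s=pickle.load(open("scene0.pkl","rb"));Ws=pts(s);k=Ws[235:275,193:222].reshape(-1,3);k=k[k[:,2]>.07];print("mug",np.nanmin(k,0),np.nanmax(k,0))
# rail in wrist
m=(W[...,2]>.045)&(W[...,2]<.055)&(W[...,1]>-.12);p=W[m]
print("rail wr",len(p),[(round(y,3),np.percentile(p[(p[:,1]>y)&(p[:,1]<y+.02),0],[2,50,98]).round(4)) for y in(-.1,-.08,-.06,-.04)],p[:,1].min())
E
```

```text
depth 2303 ((538.5740966796875, -355.0170593261719), (119.05699920654297, 36.60117721557617), 4.045217037200928) [0.05268819 0.06110248 0.06436734]
axis yaw 4.131121898251054 y at .5375 -0.35157500898543825 [ 0.49194726 -0.35494974  0.05      ] [ 0.58566121 -0.34775683  0.05      ]
ends x at top z=.065 / .05: [[0.4785, -0.3523, 0.05], [0.4775, -0.3507, 0.065], [0.6025, -0.3477, 0.05], [0.5962, -0.3462, 0.065]]
rack 7003 ((534.2598876953125, -272.9211120605469), (126.07598114013672, 225.60989379882812), 4.337182521820068)
mug [ 0.69832848 -0.30295894  0.07000255] [ 0.79437008 -0.22052634  0.0948894 ]
rail wr 1302 [(-0.1, array([0.5691, 0.5912, 0.5968])), (-0.08, array([0.3631, 0.396 , 0.5959])), (-0.06, array([0.4025, 0.5752, 0.5965])), (-0.04, array([0.5689, 0.5911, 0.5969]))] -0.09537943747370217
```

Emit:
arm_command([
  {"xyz":[-0.0213,0.0069,0.01],"delta_rot":[0,0,0],"gripper":0.056},
  {"xyz":[-0.0213,0.0069,0.01],"delta_rot":[0,0,0],"gripper":0.056},
  {"xyz":[0,0,0.03],"delta_rot":[0,0,0],"gripper":0.056},
  {"xyz":[0,0,0.03],"delta_rot":[0,0,0],"gripper":0.056},
  {"xyz":[0,0,0.03],"delta_rot":[0,0,0],"gripper":0.056},
  {"xyz":[0,0,0.03],"delta_rot":[0,0,0],"gripper":0.056},
  {"xyz":[0,0,0],"delta_rot":[0,0,0],"gripper":0.056},
  {"xyz":[0,0,0],"delta_rot":[0,0,0],"gripper":0.056},
])

```text
time: 3.95
tool_pos: [0.5379, -0.3502, 0.1171]
tcp_rot: [-2.142, -2.296, 0.0]
wrist_force: [-0.2, -0.7, -0.2]
width: 0.654
```

```bash
python3 - <<'E'
from h import *
from workcell import bot,read_camera
c=read_camera("wrist");pickle.dump(c,open("wrist2.pkl","wb"));cv2.imwrite("pics/wrist2.png",c["pixels"][:,:,::-1])
goal(bot.read_state(),[.538,-.350,.032],down(np.radians(94)))
E
```

```text
tcp [ 0.539  -0.3509  0.1187] x [-0.07   0.998 -0.001] z [ 0.001 -0.001 -1.   ] t 4.0 w 55.7 F [-0.2 -1.1  0.3] q [-0.62  0.29  1.78  0.    1.06 -2.26]
shift tool [ 0.0011 -0.001   0.0867] world [-0.001   0.0009 -0.0867] rot [ 0.0013  0.001  -0.0002]
```

View pics/wrist2.png

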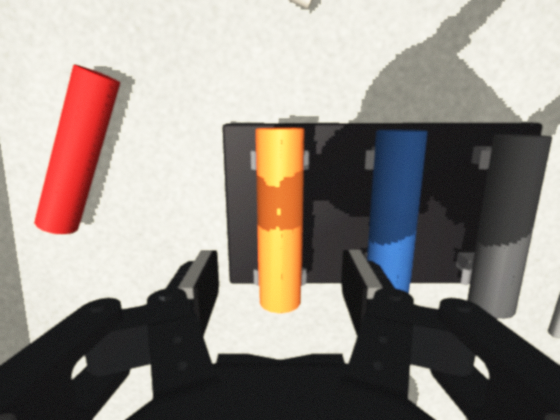

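The bar (u≈280) is centred between the fingers (210 and 350). I'll go down and grip.

Emit:
arm_command([
  {"xyz":[0,0,0.025],"delta_rot":[0,0,0],"gripper":0.056},
  {"xyz":[0,0,0.025],"delta_rot":[0,0,0],"gripper":0.056},
  {"xyz":[0,0,0.02],"delta_rot":[0,0,0],"gripper":0.056},
  {"xyz":[0,0,0.016],"delta_rot":[0,0,0],"gripper":0.056},
  {"xyz":[0,0,0],"delta_rot":[0,0,0],"gripper":0.056},
  {"xyz":[0,0,0],"delta_rot":[0,0,0],"gripper":0.056},
], force=50)

```text
time: 4.6
tool_pos: [0.5391, -0.3511, 0.0326]
tcp_rot: [2.141, 2.297, 0.0]
wrist_force: [-0.1, -0.7, 0.1]
width: 0.654
```

Emit:
arm_command([
  {"xyz":[0,0,0],"delta_rot":[0,0,0],"gripper":0.02},
  {"xyz":[0,0,0],"delta_rot":[0,0,0],"gripper":0.02},
  {"xyz":[0,0,0],"delta_rot":[0,0,0],"gripper":0.02},
  {"xyz":[0,0,0],"delta_rot":[0,0,0],"gripper":0.02},
  {"xyz":[0,0,0],"delta_rot":[0,0,0],"gripper":0.02},
  {"xyz":[0,0,0],"delta_rot":[0,0,0],"gripper":0.02},
])

```text
time: 5.2
tool_pos: [0.5393, -0.3503, 0.0333]
tcp_rot: [2.142, 2.296, 0.002]
wrist_force: [-1.1, 3.6, 5.2]
width: 0.335
```

Emit:
arm_command([
  {"xyz":[0,0,-0.01],"delta_rot":[0,0,0],"gripper":0.02},
  {"xyz":[0,0,-0.02],"delta_rot":[0,0,0],"gripper":0.02},
  {"xyz":[0,0,-0.03],"delta_rot":[0,0,0],"gripper":0.02},
  {"xyz":[0,0,-0.03],"delta_rot":[0,0,0],"gripper":0.02},
  {"xyz":[0,0,-0.03],"delta_rot":[0,0,0],"gripper":0.02},
  {"xyz":[0,0,-0.03],"delta_rot":[0,0,0],"gripper":0.02},
  {"xyz":[0,0,-0.02],"delta_rot":[0,0,0],"gripper":0.02},
  {"xyz":[0,0,0],"delta_rot":[0,0,0],"gripper":0.02},
])

```text
time: 6.0
tool_pos: [0.5403, -0.3523, 0.2065]
tcp_rot: [2.136, 2.292, 0.001]
wrist_force: [0.4, -0.1, -1.8]
width: 0.33
```

Emit:
arm_command([
  {"xyz":[0,0,0],"delta_rot":[0,0,0.136],"gripper":0.02},
  {"xyz":[0,0,0],"delta_rot":[0,0,0.136],"gripper":0.02},
  {"xyz":[0,0,0],"delta_rot":[0,0,0.136],"gripper":0.02},
  {"xyz":[0,0,0],"delta_rot":[0,0,0.136],"gripper":0.02},
  {"xyz":[0,0,0],"delta_rot":[0,0,0.136],"gripper":0.02},
  {"xyz":[0,0,0],"delta_rot":[0,0,0.136],"gripper":0.02},
  {"xyz":[0,0,0],"delta_rot":[0,0,0.136],"gripper":0.02},
  {"xyz":[0,0,0],"delta_rot":[0,0,0.136],"gripper":0.02},
  {"xyz":[0,0,0],"delta_rot":[0,0,0.136],"gripper":0.02},
  {"xyz":[0,0,0],"delta_rot":[0,0,0.136],"gripper":0.02},
  {"xyz":[0,0,0],"delta_rot":[0,0,0.136],"gripper":0.02},
  {"xyz":[0,0,0],"delta_rot":[0,0,0.136],"gripper":0.02},
])

```text
time: 7.2
tool_pos: [0.5372, -0.35, 0.1993]
tcp_rot: [-3.14, -0.005, 0.004]
wrist_force: [-0.1, 0.4, -2.2]
width: 0.335
```

```bash
python3 - <<'E'
from h import *
from workcell import bot,read_camera
c=read_camera("wrist");cv2.imwrite("pics/wrist3.png",c["pixels"][:,:,::-1])
goal(bot.read_state(),[.582,-.07,.2],down(np.radians(.4)))
E
```

```text
tcp [ 0.5372 -0.35    0.1993] x [ 1.    -0.002 -0.002] z [-0.002  0.002 -1.   ] t 7.25 w 28.4 F [ 0.6 -0.4 -2.3] q [-0.62  0.22  1.71 -0.    1.21 -0.61]
shift tool [ 0.0444 -0.2801 -0.0004] world [0.0448 0.28   0.0007] rot [-0.0016  0.0025 -0.0086]
```

View pics/wrist3.png

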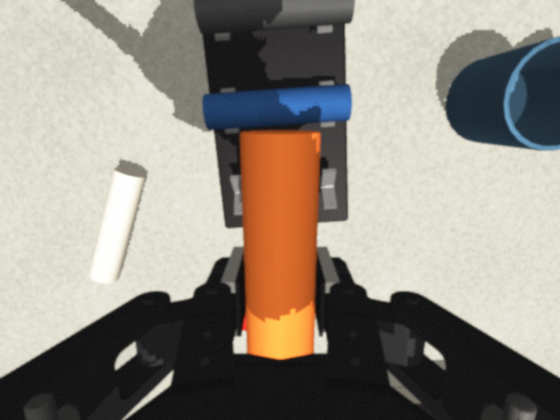

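The bar is held straight, from (280,135) to (280,355). I'll move to behind the gauge.

Emit:
arm_command([
  {"xyz":[0.0045,-0.025,0],"delta_rot":[0,0,-0.008],"gripper":0.02},
  {"xyz":[0.0045,-0.025,0],"delta_rot":[0,0,0],"gripper":0.02},
  {"xyz":[0.0045,-0.025,0],"delta_rot":[0,0,0],"gripper":0.02},
  {"xyz":[0.0045,-0.025,0],"delta_rot":[0,0,0],"gripper":0.02},
  {"xyz":[0.0045,-0.025,0],"delta_rot":[0,0,0],"gripper":0.02},
  {"xyz":[0.0045,-0.025,0],"delta_rot":[0,0,0],"gripper":0.02},
  {"xyz":[0.0045,-0.025,0],"delta_rot":[0,0,0],"gripper":0.02},
  {"xyz":[0.0045,-0.025,0],"delta_rot":[0,0,0],"gripper":0.02},
  {"xyz":[0.0045,-0.025,0],"delta_rot":[0,0,0],"gripper":0.02},
  {"xyz":[0.0045,-0.025,0],"delta_rot":[0,0,0],"gripper":0.02},
  {"xyz":[0,0,0],"delta_rot":[0,0,0],"gripper":0.02},
  {"xyz":[0,0,0],"delta_rot":[0,0,0],"gripper":0.02},
])

```text
time: 8.45
tool_pos: [0.5785, -0.0994, 0.2002]
tcp_rot: [3.141, 0.032, -0.003]
wrist_force: [0.3, -0.4, -1.9]
width: 0.333
```

```bash
python3 - <<'E'
from h import *
from workcell import bot,read_camera
c=read_camera("wrist");pickle.dump(c,open("wrist4.pkl","wb"));cv2.imwrite("pics/wrist4.png",c["pixels"][:,:,::-1])
goal(bot.read_state(),[.582,-.017,.2],down(np.radians(.4)))
W=pts(c)
def rect(n,a,b,x0,x1,y0,y1):
    m=(W[...,2]>a)&(W[...,2]<b)&(W[...,0]>x0)&(W[...,0]<x1)&(W[...,1]>y0)&(W[...,1]<y1);p=W[m]
    if len(p)<10: print(n,0);return
    r=cv2.minAreaRect((p[:,:2]*1000).astype(np.float32));print(n,len(p),"z",np.median(p[:,2]).round(4),np.round(r[0],1),np.round(r[1],1),round(r[2],2))
    return p
p=rect("rail",.040,.054,.5,.66,-.1,.2)
for y in np.arange(-.1,.2,.02):
    q=p[(p[:,1]>y)&(p[:,1]<y+.02)]
    if len(q)>5: print(round(y+.01,3),np.percentile(q[:,0],[2,98]).round(4),len(q))
rect("base",.006,.014,.5,.66,-.15,.2)
rect("lip",.096,.104,.53,.64,0,.135)
rect("head",.160,.174,.53,.64,0,.22)
E
```

```text
tcp [ 0.5785 -0.1001  0.2004] x [ 1.     0.019 -0.001] z [-0.001 -0.    -1.   ] t 8.5 w 28.4 F [ 0.2 -1.1 -2. ] q [-0.21  0.12  1.83 -0.    1.19 -0.23]
shift tool [ 0.005  -0.083   0.0004] world [ 0.0035  0.0831 -0.0004] rot [0.0003 0.0014 0.0118]
rail 3595 z 0.0457 [582.5   6.1] [ 28.3 102.4] 0.09
-0.05 [0.5685 0.5961] 161
-0.03 [0.5692 0.5962] 643
-0.01 [0.569  0.5961] 671
0.01 [0.5687 0.5961] 718
0.03 [0.5685 0.596 ] 771
0.05 [0.569 0.596] 631
base 14369 z 0.0097 [582.4 -18. ] [120.1 171.5] 0.12
lip 0
head 0
```

View pics/wrist4.png

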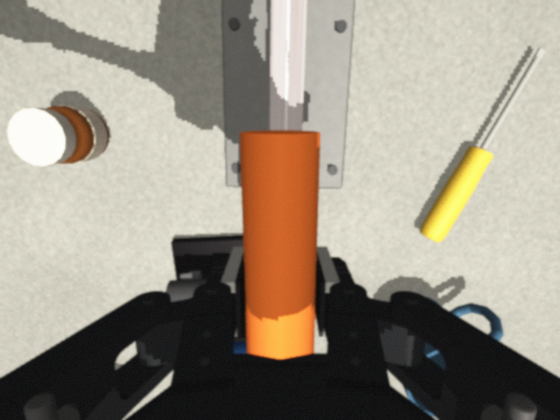

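Emit:
arm_command([
  {"xyz":[0,0,0],"delta_rot":[0,0,0.015],"gripper":0.02},
  {"xyz":[0.0008,-0.017,0.01],"delta_rot":[0,0,0],"gripper":0.02},
  {"xyz":[0.0008,-0.017,0.01],"delta_rot":[0,0,0],"gripper":0.02},
  {"xyz":[0.0008,-0.017,0.01],"delta_rot":[0,0,0],"gripper":0.02},
  {"xyz":[0.0008,-0.017,0.01],"delta_rot":[0,0,0],"gripper":0.02},
  {"xyz":[0.001,-0.017,0.01],"delta_rot":[0,0,0],"gripper":0.02},
  {"xyz":[0,0,0.03],"delta_rot":[0,0,0],"gripper":0.02},
  {"xyz":[0,0,0.03],"delta_rot":[0,0,0],"gripper":0.02},
  {"xyz":[0,0,0.02],"delta_rot":[0,0,0],"gripper":0.02},
  {"xyz":[0,0,0],"delta_rot":[0,0,0],"gripper":0.02},
  {"xyz":[0,0,0],"delta_rot":[0,0,0],"gripper":0.02},
  {"xyz":[0,0,0],"delta_rot":[0,0,0],"gripper":0.02},
])

```text
time: 9.7
tool_pos: [0.5846, -0.0145, 0.0728]
tcp_rot: [3.141, 0.004, 0.004]
wrist_force: [-0.2, -0.2, -2.9]
width: 0.329
```

```bash
python3 - <<'E'
from h import *
from workcell import bot,read_camera
c=read_camera("wrist");pickle.dump(c,open("wrist5.pkl","wb"));cv2.imwrite("pics/wrist5.png",c["pixels"][:,:,::-1])
goal(bot.read_state(),[.5825,-.015,.042],down(np.radians(.2)))
W=pts(c)
m=(W[...,2]>.040)&(W[...,2]<.054)&(W[...,0]>.5)&(W[...,0]<.66)&(W[...,1]>.06)&(W[...,1]<.2);p=W[m]
for y in np.arange(.06,.12,.02):
    q=p[(p[:,1]>y)&(p[:,1]<y+.02)]
    if len(q)>5: print(round(y+.01,3),np.percentile(q[:,0],[2,98]).round(4),len(q))
c=read_camera("scene");im=c["pixels"];cv2.imwrite("pics/sc5.png",cv2.resize(im[165:305,250:450],None,fx=3.5,fy=3.5)[:,:,::-1])
E
```

```text
tcp [ 0.5848 -0.0147  0.0731] x [1.    0.002 0.003] z [ 0.003 -0.    -1.   ] t 9.75 w 28.3 F [ 1.2 -0.2 -2.5] q [-0.07  0.24  1.95 -0.    0.95 -0.07]
shift tool [-0.0024  0.0003  0.0311] world [-0.0023 -0.0003 -0.0311] rot [ 0.0003 -0.0033 -0.0012]
0.07 [0.5689 0.5962] 2158
0.09 [0.5691 0.5961] 644
```

View pics/wrist5.png

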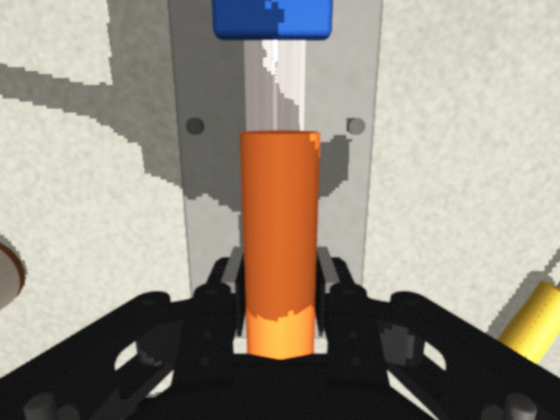

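View pics/sc5.png

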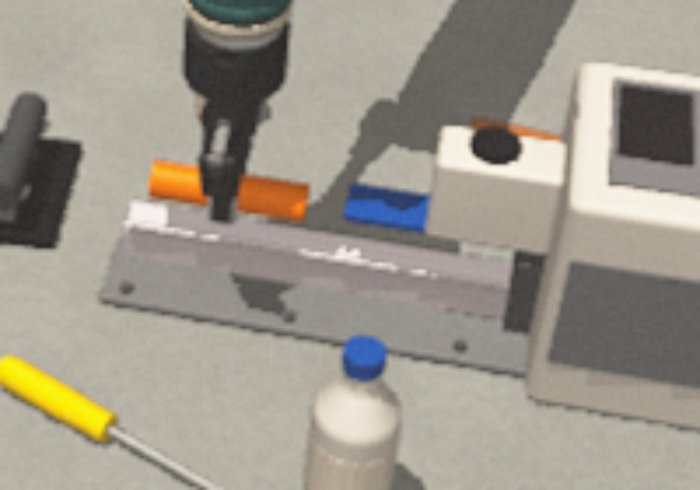

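The wrist view shows the bar at u=280 and the rail at 245–305, so the bar is about 2 mm too far in +x. I'll correct that and lower.

Emit:
arm_command([
  {"xyz":[-0.0023,0,0],"delta_rot":[0,0,0],"gripper":0.02},
  {"xyz":[0,0,0.012],"delta_rot":[0,0,0],"gripper":0.02},
  {"xyz":[0,0,0.01],"delta_rot":[0,0,0],"gripper":0.02},
  {"xyz":[0,0,0.003],"delta_rot":[0,0,0],"gripper":0.02},
  {"xyz":[0,0,0],"delta_rot":[0,0,0],"gripper":0.02},
  {"xyz":[0,0,0],"delta_rot":[0,0,0],"gripper":0.02},
])

```text
time: 10.4
tool_pos: [0.5811, -0.0149, 0.0458]
tcp_rot: [3.142, 0.003, 0.0]
wrist_force: [3.1, 0.1, -4.4]
width: 0.333
```

Emit:
arm_command([
  {"xyz":[0,0,0.002],"delta_rot":[0,0,0],"gripper":0.02},
  {"xyz":[0,0,0],"delta_rot":[0,0,0],"gripper":0.02},
])

```text
time: 10.6
tool_pos: [0.5812, -0.0149, 0.0444]
tcp_rot: [3.142, 0.003, 0.001]
wrist_force: [2.6, -0.1, -2.5]
width: 0.331
```

Emit:
arm_command([
  {"xyz":[0.001,0,0.001],"delta_rot":[0,0,0],"gripper":0.02},
  {"xyz":[0,0,0],"delta_rot":[0,0,0],"gripper":0.02},
  {"xyz":[0,0,0],"delta_rot":[0,0,0],"gripper":0.02},
])

```text
time: 10.9
tool_pos: [0.5813, -0.0148, 0.043]
tcp_rot: [-3.142, -0.003, 0.002]
wrist_force: [0.8, -0.5, -2.1]
width: 0.332
```

Emit:
arm_command([
  {"xyz":[0,0,0.001],"delta_rot":[0,0,0],"gripper":0.02},
  {"xyz":[0,0,0],"delta_rot":[0,0,0],"gripper":0.02},
])

```text
time: 11.1
tool_pos: [0.5818, -0.0148, 0.0423]
tcp_rot: [-3.142, -0.003, 0.0]
wrist_force: [1.0, -0.2, -1.6]
width: 0.338
```

Emit:
arm_command([
  {"xyz":[0,0,0.001],"delta_rot":[0,0,0],"gripper":0.02},
  {"xyz":[0,0,0],"delta_rot":[0,0,0],"gripper":0.02},
])

```text
time: 11.3
tool_pos: [0.582, -0.0148, 0.0421]
tcp_rot: [-3.141, -0.003, -0.0]
wrist_force: [-1.9, 0.1, 4.7]
width: 0.335
```

Emit:
arm_command([
  {"xyz":[0,0,0.001],"delta_rot":[0,0,0],"gripper":0.02},
  {"xyz":[0,0,0],"delta_rot":[0,0,0],"gripper":0.02},
])

```text
time: 11.5
tool_pos: [0.582, -0.0148, 0.0421]
tcp_rot: [-3.141, -0.003, 0.0]
wrist_force: [-4.2, 0.1, 10.9]
width: 0.336
```

Contact is firm: z has stalled at 42.1 mm and Fz is rising, so the bar is seated. I'll open slowly and retreat.

Emit:
arm_command([
  {"xyz":[0,0,-0.0005],"delta_rot":[0,0,0],"gripper":0.035},
  {"xyz":[0,0,0],"delta_rot":[0,0,0],"gripper":0.04},
  {"xyz":[0,0,0],"delta_rot":[0,0,0],"gripper":0.05},
  {"xyz":[0,0,0],"delta_rot":[0,0,0],"gripper":0.056},
  {"xyz":[0,0,0],"delta_rot":[0,0,0],"gripper":0.056},
  {"xyz":[0,0,-0.01],"delta_rot":[0,0,0],"gripper":0.056},
  {"xyz":[0,0,-0.02],"delta_rot":[0,0,0],"gripper":0.056},
  {"xyz":[0,0,-0.03],"delta_rot":[0,0,0],"gripper":0.056},
  {"xyz":[0,0,-0.03],"delta_rot":[0,0,0],"gripper":0.056},
  {"xyz":[0,0,-0.03],"delta_rot":[0,0,0],"gripper":0.056},
  {"xyz":[0,0,0],"delta_rot":[0,0,0],"gripper":0.0},
  {"xyz":[0,0,0],"delta_rot":[0,0,0],"gripper":0.0},
])

```text
time: 12.7
tool_pos: [0.5827, -0.0149, 0.1625]
tcp_rot: [3.141, 0.003, 0.005]
wrist_force: [0.1, -0.4, -0.6]
width: 0.325
```

```bash
cat > look.py <<'E'
import sys
from h import *
from workcell import bot,read_camera
t=sys.argv[1]
goal(bot.read_state(),[.5825,-.15,.16],down(np.radians(.2)))
for n in ("wrist","scene","side"):
    c=read_camera(n);W=pts(c);h=cv2.cvtColor(c["pixels"],cv2.COLOR_RGB2HSV)
    pickle.dump(c,open(f"{n}_{t}.pkl","wb"))
    m=(h[...,0]>3)&(h[...,0]<22)&(h[...,1]>150)&(W[...,2]>.04)&(W[...,2]<.09)&(W[...,0]>.55)&(W[...,0]<.62)&(W[...,1]>-.2)&(W[...,1]<.21)
    p=W[m]
    if len(p)>20:
        r=cv2.minAreaRect((p[:,:2]*1000).astype(np.float32));print(n,len(p),np.round(r[0],1),np.round(r[1],1),round(r[2],2),"z95",np.percentile(p[:,2],95).round(4),"y",np.percentile(p[:,1],[1,99]).round(4))
    im=c["pixels"]
    if n=="scene": im=cv2.resize(im[165:305,250:450],None,fx=3.5,fy=3.5)
    if n=="side": im=cv2.resize(im[80:260,150:340],None,fx=3,fy=3)
    cv2.imwrite(f"pics/{n}_{t}.png",im[:,:,::-1])
E
python3 look.py a
```

```text
tcp [ 0.5827 -0.0149  0.1625] x [1.    0.002 0.003] z [ 0.003 -0.    -1.   ] t 12.7 w 27.8 F [ 0.1 -0.4 -0.6] q [-0.07  0.14  1.88 -0.    1.12 -0.07]
shift tool [-0.0005  0.1351  0.0025] world [-0.0002 -0.1351 -0.0025] rot [ 0.0002 -0.003  -0.0015]
wrist 5878 [582.6 -14. ] [119.   28.5] 89.98 z95 0.0737 y [-0.0713  0.0448]
scene 443 [589.7 -11.4] [119.4  25.6] 88.39 z95 0.0751 y [-0.0702  0.0465]
side 336 [575.6 -15.2] [ 27.1 121.4] 0.23 z95 0.076 y [-0.0738  0.0429]
```

View pics/wrist_a.png

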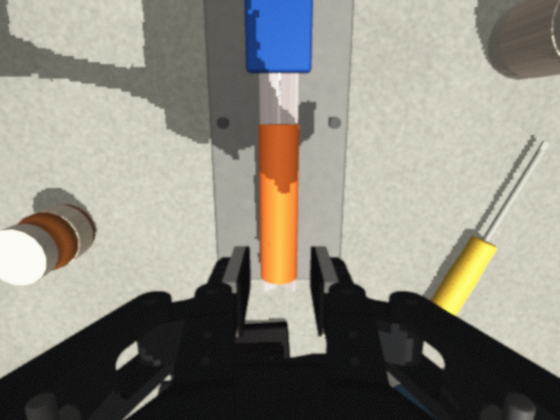

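View pics/scene_a.png

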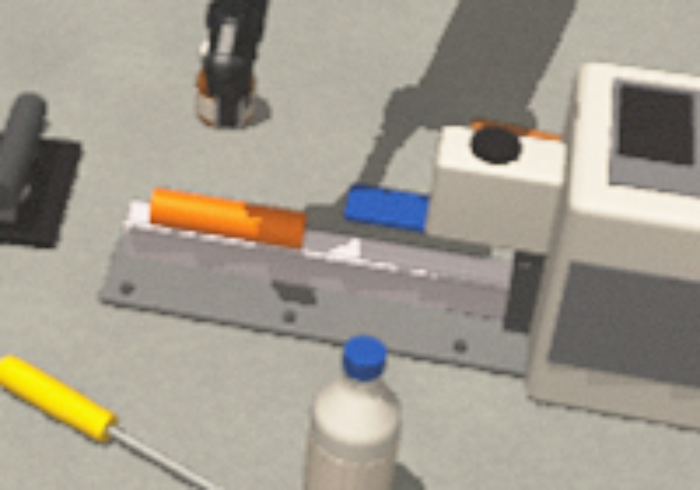

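View pics/side_a.png

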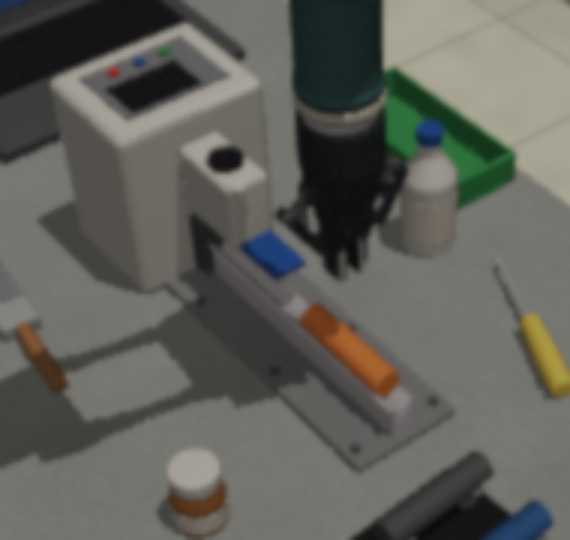

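The bar lies in the groove with its centre at y≈-0.0145 (gauge x≈-0.222) and its top at 73.7 mm. In the wrist view it spans (278,125)–(278,283), and the lip edge is at v≈72. Next I shut the fingers, back off behind the bar and tilt.

Emit:
arm_command([
  {"xyz":[0,0.03,0],"delta_rot":[0,0,0],"gripper":0},
  {"xyz":[0,0.03,0],"delta_rot":[0,0,0],"gripper":0},
  {"xyz":[0,0.03,0],"delta_rot":[0,0,0],"gripper":0},
  {"xyz":[0,0.03,0],"delta_rot":[0,0,0],"gripper":0},
  {"xyz":[0,0,0],"delta_rot":[0.1,0,0],"gripper":0},
  {"xyz":[0,0,0],"delta_rot":[0.1,0,0],"gripper":0},
  {"xyz":[0,0,0],"delta_rot":[0.1,0,0],"gripper":0},
  {"xyz":[0,0,0],"delta_rot":[0.1,0,0],"gripper":0},
  {"xyz":[0,0,0],"delta_rot":[0.1,0,0],"gripper":0},
  {"xyz":[0,0,0],"delta_rot":[0.1,0,0],"gripper":0},
  {"xyz":[0,0,0],"delta_rot":[0.1,0,0],"gripper":0},
  {"xyz":[0,0,0],"delta_rot":[0,0,0],"gripper":0},
])

```text
time: 14.05
tool_pos: [0.5802, -0.136, 0.1566]
tcp_rot: [-2.438, 0.004, 0.008]
wrist_force: [-0.7, 0.3, -0.6]
width: -0.001
```

Emit:
arm_command([
  {"xyz":[0,0,0],"delta_rot":[0,0,0],"gripper":0},
  {"xyz":[0,0,0],"delta_rot":[0,0,0],"gripper":0},
])

```text
time: 14.25
tool_pos: [0.5821, -0.1342, 0.1608]
tcp_rot: [-2.443, -0.003, 0.001]
wrist_force: [0.1, 0.0, 0.0]
width: 0.001
```

```bash
python3 - <<'E'
from h import *
from workcell import bot
c=pickle.load(open("wrist_a.pkl","rb"));W=pts(c);h=cv2.cvtColor(c["pixels"],cv2.COLOR_RGB2HSV)
m=(h[...,0]>100)&(h[...,0]<125)&(h[...,1]>140)&(W[...,2]>.09)&(W[...,2]<.11)&(W[...,1]>0)
p=W[m];print("lip",np.percentile(p,[1,50,99],axis=0).round(4))
s=bot.read_state();Rg=down(np.radians(.1))@R.from_rotvec([.7,0,0]).as_matrix()
goal(s,[.5825,-.11,.062],Rg)
E
python3 look.py b
```

```text
lip [[0.5646 0.0765 0.098 ]
 [0.5825 0.0951 0.0997]
 [0.6007 0.1124 0.1013]]
tcp [ 0.5821 -0.1342  0.1608] x [ 1.     0.003 -0.   ] z [-0.002  0.643 -0.766] t 14.25 w 0.0 F [0.1 0.  0. ] q [-0.59  0.4   1.72  0.57  1.48 -0.78]
shift tool [0.0005 0.045  0.0912] world [ 0.0004  0.0242 -0.0988] rot [0.0012 0.0008 0.0006]
tcp [ 0.5821 -0.1342  0.1608] x [ 1.     0.003 -0.   ] z [-0.002  0.643 -0.766] t 14.25 w 0.0 F [0.1 0.  0. ] q [-0.59  0.4   1.72  0.57  1.48 -0.78]
shift tool [ 0.0004  0.0126 -0.0096] world [ 0.0004 -0.0158 -0.0008] rot [-0.6988 -0.     -0.0009]
wrist 4041 [582.6 -15.1] [ 28.8 119.8] 0.06 z95 0.0734 y [-0.0746  0.0426]
scene 451 [587.7 -11.5] [119.1  25. ] 89.82 z95 0.0752 y [-0.0698  0.0463]
side 338 [578.2 -15.4] [118.7  26.3] 89.56 z95 0.0761 y [-0.0732  0.042 ]
```

View pics/wrist_b.png

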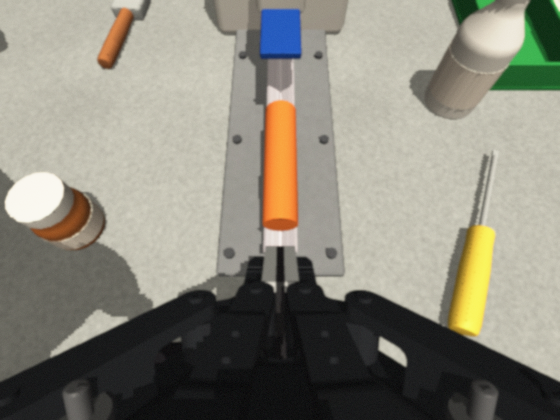

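View pics/scene_b.png

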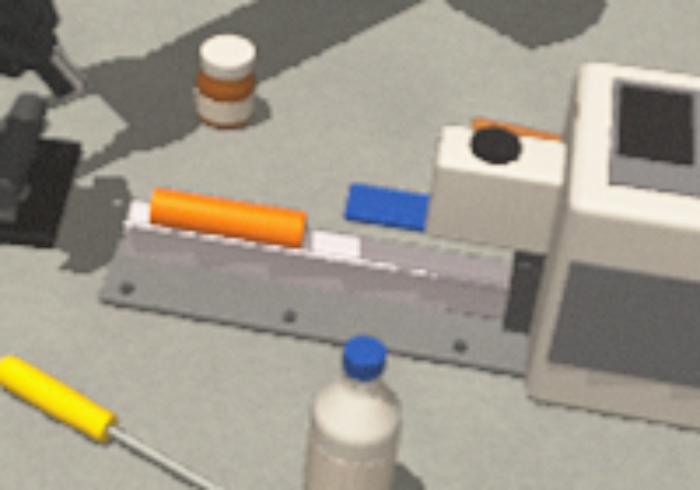

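Emit:
arm_command([
  {"xyz":[0.0001,0.0113,0.0228],"delta_rot":[0,0,0],"gripper":0},
  {"xyz":[0.0001,0.0113,0.0228],"delta_rot":[0,0,0],"gripper":0},
  {"xyz":[0.0001,0.0112,0.0228],"delta_rot":[0,0,0],"gripper":0},
  {"xyz":[0.0001,0.0112,0.0228],"delta_rot":[0,0,0],"gripper":0},
  {"xyz":[0,0,0],"delta_rot":[0,0,0],"gripper":0},
  {"xyz":[0,0,0],"delta_rot":[0,0,0],"gripper":0},
  {"xyz":[0,0,0],"delta_rot":[0,0,0],"gripper":0},
])

```text
time: 15.1
tool_pos: [0.5837, -0.111, 0.0639]
tcp_rot: [-2.443, -0.004, -0.002]
wrist_force: [0.1, -0.7, -0.8]
width: -0.002
```

```bash
python3 - <<'E'
from h import *
from workcell import bot
s=bot.read_state();Rg=down(np.radians(.1))@R.from_rotvec([.7,0,0]).as_matrix()
goal(s,[.5825,.055,.0615],Rg)
E
python3 look.py c
```

```text
tcp [ 0.5837 -0.111   0.0639] x [1.    0.002 0.003] z [ 0.001  0.643 -0.766] t 15.1 w -0.2 F [ 0.1 -0.7 -0.8] q [-0.56  0.5   1.79  0.6   1.32 -0.85]
shift tool [-0.0009 -0.1256  0.1086] world [-0.0012  0.166  -0.0024] rot [ 0.0015 -0.0018  0.0021]
tcp [ 0.5837 -0.111   0.0639] x [1.    0.002 0.003] z [ 0.001  0.643 -0.766] t 15.1 w -0.2 F [ 0.1 -0.7 -0.8] q [-0.56  0.5   1.79  0.6   1.32 -0.85]
shift tool [-0.001  -0.032  -0.0987] world [-0.0012 -0.039   0.0961] rot [-6.985e-01 -3.100e-03 -3.000e-04]
wrist 8800 [582.7 -14.7] [ 28.8 120.8] 0.08 z95 0.0734 y [-0.0746  0.0426]
scene 448 [588.8 -11.3] [118.6  25.9] 88.06 z95 0.0751 y [-0.0698  0.0464]
side 336 [577.1 -15.4] [ 29.1 118.2] 2.62 z95 0.0763 y [-0.074   0.0415]
```

View pics/wrist_c.png

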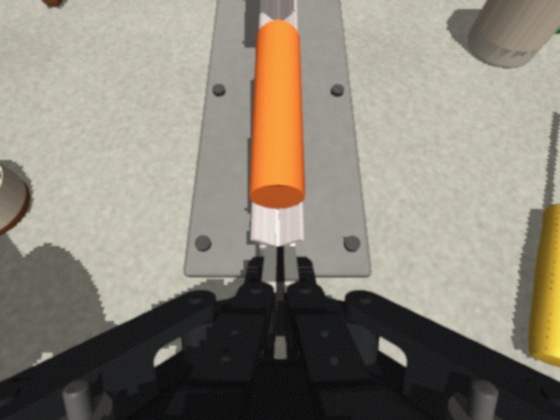

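View pics/scene_c.png

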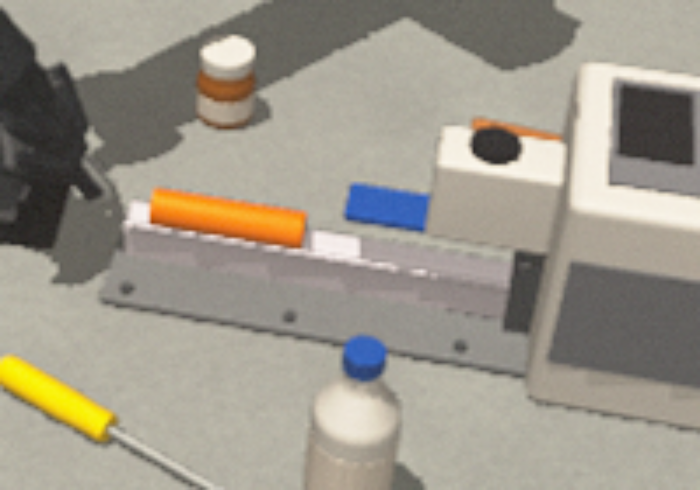

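Emit:
arm_command([
  {"xyz":[-0.0005,-0.0028,0.0044],"delta_rot":[0,0,0],"gripper":0},
  {"xyz":[-0.0005,-0.0038,0.0032],"delta_rot":[0,0,0],"gripper":0},
  {"xyz":[0,-0.0038,0.0032],"delta_rot":[0,0,0],"gripper":0},
  {"xyz":[0,-0.0038,0.0032],"delta_rot":[0,0,0],"gripper":0},
  {"xyz":[0,-0.0038,0.0032],"delta_rot":[0,0,0],"gripper":0},
  {"xyz":[0,-0.0038,0.0032],"delta_rot":[0,0,0],"gripper":0},
  {"xyz":[0,-0.0038,0.0032],"delta_rot":[0,0,0],"gripper":0},
  {"xyz":[0,-0.0038,0.0032],"delta_rot":[0,0,0],"gripper":0},
])

```text
time: 16.05
tool_pos: [0.5815, -0.0708, 0.0604]
tcp_rot: [-2.442, -0.003, 0.001]
wrist_force: [-0.0, -2.1, -0.1]
width: -0.001
```

```bash
python3 look.py d
```

```text
tcp [ 0.5815 -0.0708  0.0604] x [1.    0.002 0.   ] z [-0.001  0.644 -0.765] t 16.05 w -0.1 F [-0.  -2.1 -0.1] q [-0.51  0.47  1.83  0.63  1.29 -0.83]
shift tool [ 0.0009 -0.0035 -0.1272] world [ 0.001  -0.0792  0.0996] rot [-0.6991 -0.0008 -0.0014]
wrist 10372 [582.7   9.7] [ 28.8 161.2] 0.04 z95 0.0734 y [-0.0653  0.0518]
scene 453 [589.1  -5. ] [125.5  31.1] 86.91 z95 0.0755 y [-0.0606  0.0567]
side 305 [577.   -7.2] [ 27.  128.3] 1.37 z95 0.0765 y [-0.0618  0.0517]
```

View pics/wrist_d.png

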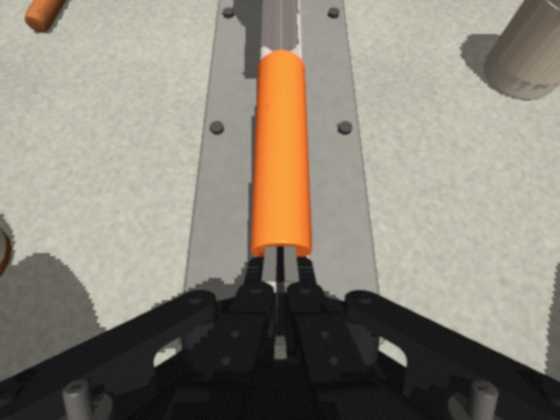

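View pics/scene_d.png

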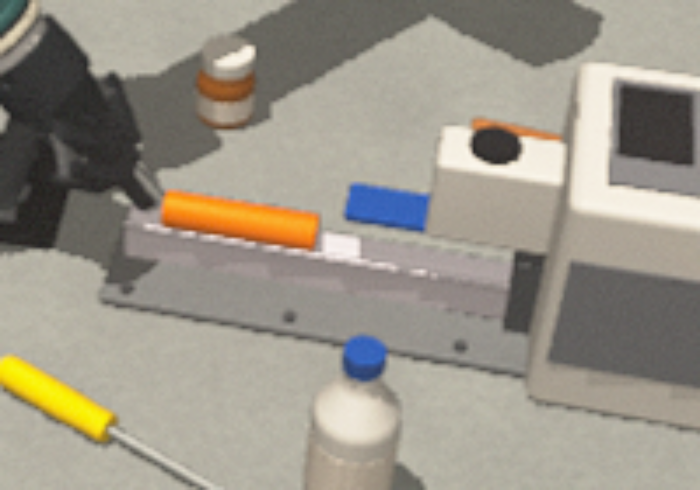

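The bar has moved 9 mm, with a steady 2 N push and the fingertip centred on its rear end at (282,248). I'll keep pushing.

Emit:
arm_command([
  {"xyz":[0.0001,-0.0077,0.0064],"delta_rot":[0,0,0],"gripper":0},
  {"xyz":[0.0001,-0.0077,0.0064],"delta_rot":[0,0,0],"gripper":0},
  {"xyz":[0.0001,-0.0077,0.0064],"delta_rot":[0,0,0],"gripper":0},
  {"xyz":[0.0001,-0.0077,0.0064],"delta_rot":[0,0,0],"gripper":0},
  {"xyz":[0.0001,-0.0077,0.0064],"delta_rot":[0,0,0],"gripper":0},
  {"xyz":[0.0001,-0.0077,0.0064],"delta_rot":[0,0,0],"gripper":0},
  {"xyz":[0.0001,-0.0077,0.0064],"delta_rot":[0,0,0],"gripper":0},
  {"xyz":[0.0001,-0.0077,0.0064],"delta_rot":[0,0,0],"gripper":0},
  {"xyz":[0.0001,-0.0077,0.0064],"delta_rot":[0,0,0],"gripper":0},
  {"xyz":[0.0001,-0.0077,0.0064],"delta_rot":[0,0,0],"gripper":0},
  {"xyz":[0,0,0],"delta_rot":[0,0,0],"gripper":0},
  {"xyz":[0,0,0],"delta_rot":[0,0,0],"gripper":0},
])

```text
time: 17.4
tool_pos: [0.5821, 0.0299, 0.0613]
tcp_rot: [-2.441, -0.003, 0.001]
wrist_force: [0.1, -0.4, -0.0]
width: 0.004
```

```bash
python3 look.py e
```

```text
tcp [0.5821 0.0299 0.0613] x [1.    0.003 0.   ] z [-0.002  0.645 -0.765] t 17.4 w 0.3 F [ 0.1 -0.4 -0. ] q [-0.36  0.41  1.92  0.7   1.2  -0.76]
shift tool [-1.000e-04  7.390e-02 -1.914e-01] world [ 0.0004 -0.1799  0.0987] rot [-7.004e-01 -3.000e-04 -8.000e-04]
wrist 6032 [582.6  66.2] [28.6 63.1] 0.06 z95 0.0735 y [0.0374 0.0927]
scene 439 [589.6  98.2] [119.8  25.7] 88.65 z95 0.075 y [0.042  0.1566]
side 187 [576.2  98.4] [ 25.4 119.4] 2.04 z95 0.0764 y [0.0401 0.1522]
```

View pics/wrist_e.png

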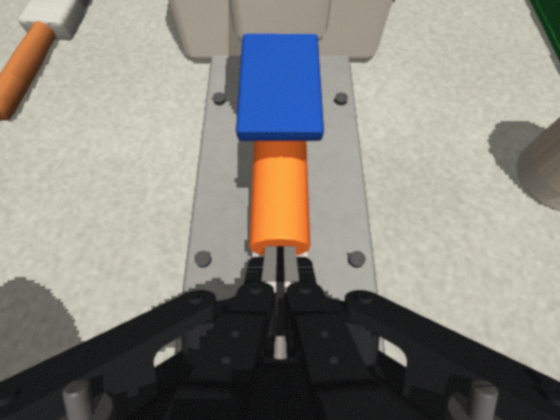

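View pics/scene_e.png

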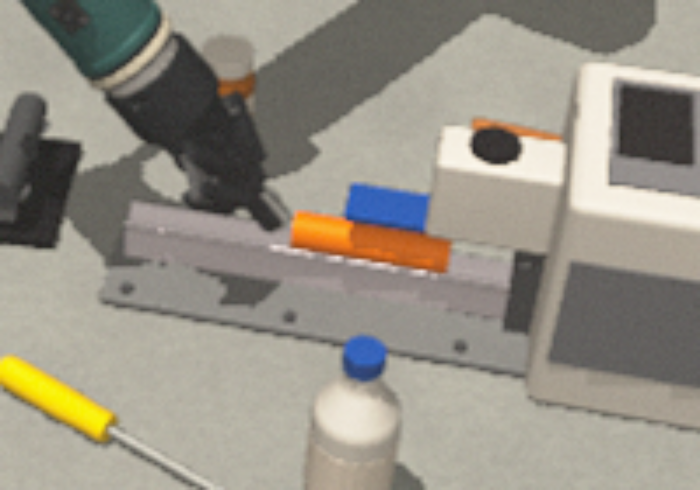

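View pics/side_e.png

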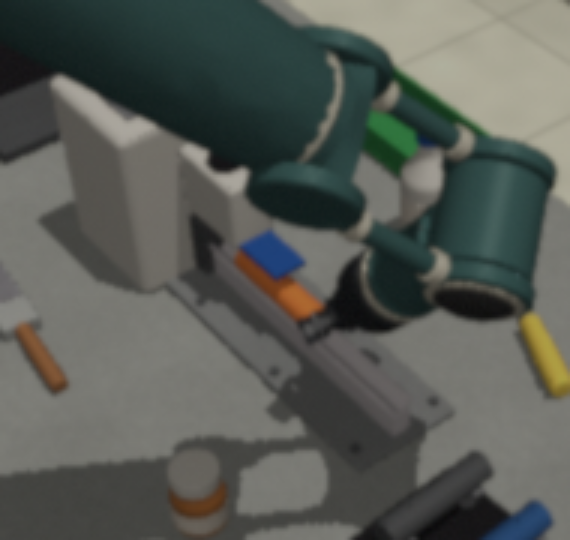

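The bar's rear end is at y≈0.037, about 50 mm short of the stop, and the lip is clear above it. Now slower.

Emit:
arm_command([
  {"xyz":[0,-0.0054,0.0045],"delta_rot":[0,0,0],"gripper":0},
  {"xyz":[0,-0.0054,0.0045],"delta_rot":[0,0,0],"gripper":0},
  {"xyz":[0,-0.0054,0.0045],"delta_rot":[0,0,0],"gripper":0},
  {"xyz":[0,-0.0054,0.0045],"delta_rot":[0,0,0],"gripper":0},
  {"xyz":[0,-0.0054,0.0045],"delta_rot":[0,0,0],"gripper":0},
  {"xyz":[0,-0.0038,0.0032],"delta_rot":[0,0,0],"gripper":0},
  {"xyz":[0,0,0],"delta_rot":[0,0,0],"gripper":0},
  {"xyz":[0,0,0],"delta_rot":[0,0,0],"gripper":0},
])

```text
time: 18.35
tool_pos: [0.5817, 0.0701, 0.0613]
tcp_rot: [-2.441, -0.003, 0.002]
wrist_force: [0.3, 0.1, -0.4]
width: -0.003
```

```bash
python3 look.py f
```

```text
tcp [0.5817 0.0701 0.0613] x [ 1.     0.003 -0.001] z [-0.002  0.645 -0.764] t 18.35 w -0.3 F [ 0.3  0.1 -0.4] q [-0.3   0.4   1.95  0.73  1.16 -0.73]
shift tool [ 2.000e-04  1.046e-01 -2.173e-01] world [ 0.0008 -0.2201  0.0987] rot [-7.007e-01  5.000e-04 -9.000e-04]
wrist 1439 [582.5  78.7] [17.9 28.6] 89.33 z95 0.0733 y [0.0762 0.0863]
scene 419 [590.2 137.6] [118.6  20.6] 89.93 z95 0.0749 y [0.0807 0.1953]
side 118 [569.1 138.6] [ 18.4 122. ] 7.36 z95 0.0757 y [0.0799 0.1958]
```

View pics/wrist_f.png

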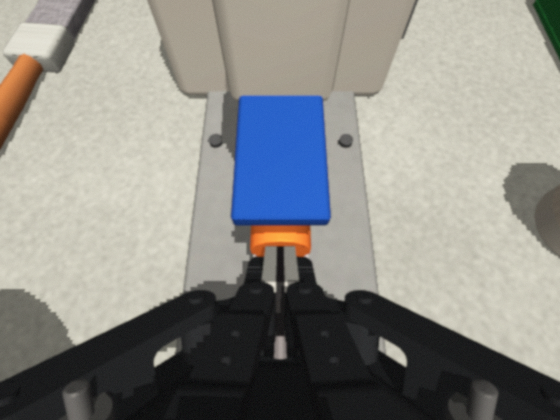

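View pics/scene_f.png

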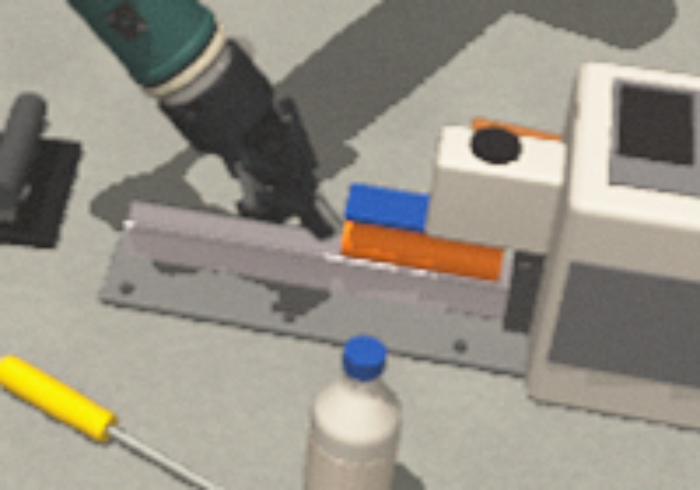

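Emit:
arm_command([
  {"xyz":[0,-0.0015,0.0013],"delta_rot":[0,0,0],"gripper":0},
  {"xyz":[0,-0.0015,0.0013],"delta_rot":[0,0,0],"gripper":0},
  {"xyz":[0,-0.0015,0.0013],"delta_rot":[0,0,0],"gripper":0},
  {"xyz":[0,-0.0015,0.0013],"delta_rot":[0,0,0],"gripper":0},
])

```text
time: 18.9
tool_pos: [0.5822, 0.0772, 0.0612]
tcp_rot: [-2.442, -0.002, 0.0]
wrist_force: [-0.6, -2.6, 1.0]
width: -0.002
```

Emit:
arm_command([
  {"xyz":[0,-0.0008,0.0006],"delta_rot":[0,0,0],"gripper":0},
  {"xyz":[0,-0.0008,0.0006],"delta_rot":[0,0,0],"gripper":0},
])

```text
time: 19.1
tool_pos: [0.5821, 0.0795, 0.0613]
tcp_rot: [-2.442, -0.002, 0.001]
wrist_force: [-1.0, -1.3, -0.7]
width: 0.002
```

Emit:
arm_command([
  {"xyz":[0,-0.0008,0.0006],"delta_rot":[0,0,0],"gripper":0},
])

```text
time: 19.2
tool_pos: [0.5821, 0.0805, 0.0613]
tcp_rot: [-2.442, -0.002, 0.001]
wrist_force: [-1.2, -5.1, 0.1]
width: 0.002
```

Force is up to 5 N, so it may be at the stop. I'll push in single millimetres.

Emit:
arm_command([
  {"xyz":[0,-0.0008,0.0006],"delta_rot":[0,0,0],"gripper":0},
])

```text
time: 19.3
tool_pos: [0.5822, 0.0806, 0.0612]
tcp_rot: [-2.443, -0.003, 0.0]
wrist_force: [-1.3, -8.8, 3.2]
width: 0.002
```

Emit:
arm_command([
  {"xyz":[0,-0.0004,0.0003],"delta_rot":[0,0,0],"gripper":0},
  {"xyz":[0,0,0],"delta_rot":[0,0,0],"gripper":0},
])

```text
time: 19.5
tool_pos: [0.5822, 0.0806, 0.0612]
tcp_rot: [-2.444, -0.003, 0.0]
wrist_force: [-1.5, -8.2, 1.6]
width: -0.004
```

```bash
python3 look.py g
```

```text
tcp [0.5822 0.0806 0.0612] x [1.    0.002 0.001] z [-0.001  0.642 -0.766] t 19.5 w -0.3 F [-1.5 -8.2  1.6] q [-0.28  0.39  1.95  0.74  1.15 -0.72]
shift tool [-1.000e-04  1.133e-01 -2.238e-01] world [ 0.0003 -0.2306  0.0988] rot [-0.6975 -0.0011 -0.001 ]
wrist 111 [582.6  84.1] [ 5.8 27.8] 87.16 z95 0.0606 y [0.0854 0.0864]
scene 421 [589.  148.6] [ 22.5 119.3] 0.35 z95 0.075 y [0.09   0.2068]
side 99 [569.5 148.1] [ 14.7 117. ] 5.96 z95 0.0723 y [0.0963 0.2062]
```

View pics/scene_g.png

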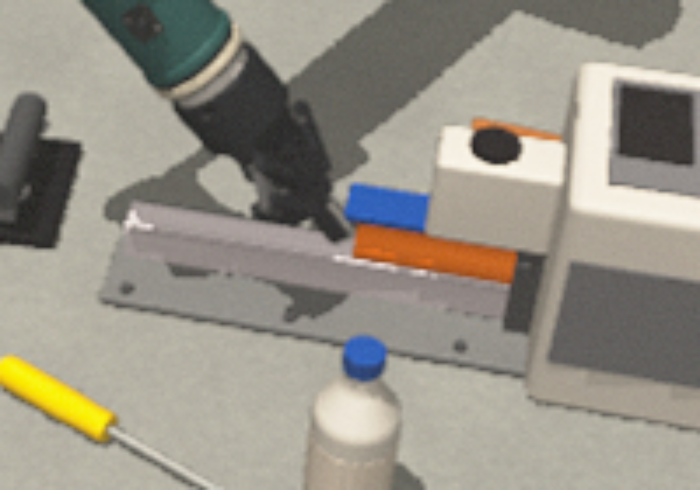

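It has stalled at y=0.0806 with a reaction of 8–9 N. That is above the sliding force, so the bar is against the stop. I'll retreat straight back, then up.

Emit:
arm_command([
  {"xyz":[0,0.0015,-0.0013],"delta_rot":[0,0,0],"gripper":0},
  {"xyz":[0,0.0038,-0.0032],"delta_rot":[0,0,0],"gripper":0},
  {"xyz":[0,0.0077,-0.0064],"delta_rot":[0,0,0],"gripper":0},
  {"xyz":[0,0.0154,-0.0128],"delta_rot":[0,0,0],"gripper":0},
  {"xyz":[0,0.0154,-0.0128],"delta_rot":[0,0,0],"gripper":0},
  {"xyz":[0,0.0154,-0.0128],"delta_rot":[0,0,0],"gripper":0},
  {"xyz":[0,0.0,-0.03],"delta_rot":[0,0,0],"gripper":0},
  {"xyz":[0,0.0,-0.03],"delta_rot":[0,0,0],"gripper":0},
  {"xyz":[0,0.0,-0.03],"delta_rot":[0,0,0],"gripper":0},
  {"xyz":[0,0,0],"delta_rot":[0,0,0],"gripper":0},
  {"xyz":[0,0,0],"delta_rot":[0,0,0],"gripper":0},
  {"xyz":[0,0,0],"delta_rot":[0,0,0],"gripper":0},
])

```text
time: 20.85
tool_pos: [0.5813, -0.0524, 0.1286]
tcp_rot: [-2.44, -0.002, 0.004]
wrist_force: [-0.4, -0.0, -1.1]
width: -0.001
```

```bash
python3 look.py i
```

```text
tcp [ 0.5813 -0.0524  0.1286] x [ 1.     0.002 -0.002] z [-0.003  0.645 -0.764] t 20.85 w -0.1 F [-0.4 -0.  -1.1] q [-0.48  0.37  1.83  0.62  1.36 -0.75]
shift tool [ 0.0009  0.0543 -0.087 ] world [ 0.0012 -0.0976  0.0314] rot [-0.7011  0.0017 -0.0019]
wrist 909 [582.3  92.5] [28.  16.1] 1.92 z95 0.0729 y [0.0849 0.0982]
scene 425 [590.  148.7] [118.8  23.6] 88.28 z95 0.0743 y [0.0904 0.2068]
side 155 [568.7 144.9] [ 22.9 125.8] 9.06 z95 0.0742 y [0.0852 0.2057]
```

View pics/scene_i.png

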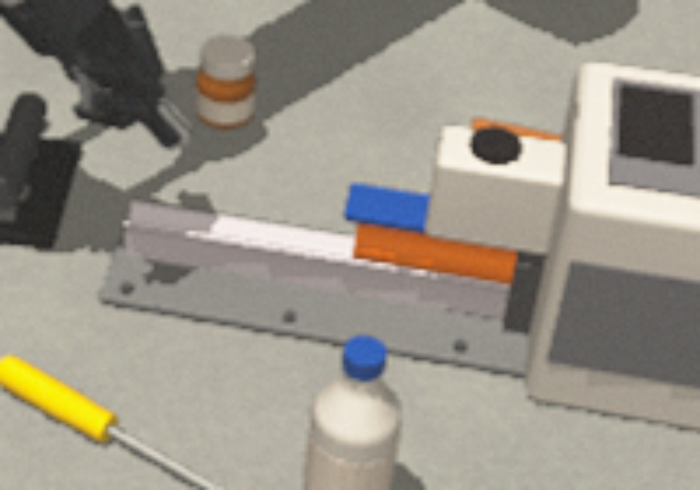

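View pics/wrist_i.png

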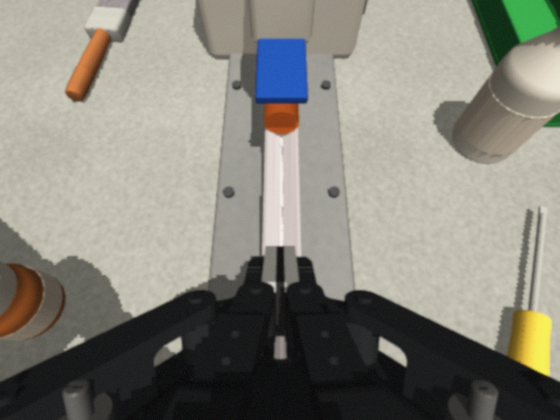

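The bar hasn't moved since contact: its front end is at the dark stop (515,265 in the crop) and the tool is clear. Handing in.

```bash
python3 -c "
from workcell import bot
s=bot.read_state();print(s['time'],s['joint_vel'].round(3));print(bot.finish_job())"
```

```text
21.0 [-0.002 -0.002 -0.008  0.001 -0.     0.001]
the job is handed in; nothing more can be done
None
```

I laid the orange bar in the open stretch of the groove and pushed it under the head with the shut fingers tilted 40° until it met the stop. I then backed the tool off and handed the job in at 21.0 s.

- **Laying:** after release the bar's top was at 73.7 mm. Its axis was within about 0.3 mm and 0.1° of the groove's, and its centre was at about x = -0.222 m of the gauge.
- **Touching the stop:** the push stalled with an 8–9 N reaction, above the 6 N the bar could need to slide. The contact itself was not measured directly.
- **After the retreat:** the scene and side cameras put the bar's front end at world y ≈ 0.206–0.207 and the wrist camera put its rear end at 0.085. The stop is at about 0.206–0.208.
- **Head, other bars and bystanders:** I saw no force spike that would suggest the head was hit. The other bars and loose things looked unmoved in the pictures, but I did not measure them again.
- **Disagreements:** the scene camera put the bar's rear end about 5 mm further forward than the wrist camera (0.090 against 0.085), probably because the lip partly hid it. The scene and side cameras also differed sideways: before the push, in the open, by 10–14 mm, and after it by about 20 mm. Each sees mainly one flank of the bar, so I relied on the wrist view, which matched the groove.
- **First move calls:** they were refused because each row needs all three fields. Nothing moved.

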